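# Set a sheet blank out over the ledge and clamp it for deburring

### The arm

A 6-joint arm with a two-finger parallel gripper is mounted at the origin on a cart in front of the work surface, level with it; the furniture and walls round the work are solid. World frame = base frame: x ahead of the robot, y to its left, z up, the work surface at z = 0. Lengths are in m, angles in rad, forces in N, time in s.
With the tool pointing down it reaches from about 0.35 to 0.975 m from the base axis. Payload 4.9 kg.
Tool frame: the origin (TCP) lies at the very end of the fingers, on their centre line; the grasp point (between the pads) lies 19 mm behind it (pinch_z is the distance from the TCP to the grasp point, in m); z points along the fingers, y is the line along which they close (so a half turn about z gives the same grasp; the last joint's range is limited). The gripper opens to 85 mm and grips with 20 to 120 N. Pads are 22 mm wide; open, the fingers measure 114 mm over their backs; the gripper's body (76 mm by 85 mm) begins 54 mm behind the grasp point. The pads swing forward as they close: fully open they stand 13 mm farther back than shut.
Start: joints at [1.059, 0.053, 1.613, -0, 1.476, -0.119], TCP at [0.239, 0.577, 0.206] pointing down, gripper open.
Joint ranges: [-3.01, 3.01], [-1.01, 2.22], [0.06, 2.58], [-1.02, 4.17], [0.09, 2.62], [-3.14, 3.14]. Speed limits (rad/s): [2.57, 2.57, 3.14, 3.14, 3.14, 3.14].

### API

Orientations are given as a unit quaternion [w, x, y, z].
In Python, from plant import * gives the robot as it stands. The module is installed in compiled form; this text tells all that it offers.
- The arm moves only by the tool play_rows, never from a script. Its arguments are lists of equal length, an entry for each row: "linear": the shift along the world's x, y, z in m, a list of three; "turn": the turn about the world's z in degrees. A call has 1 to 8 rows; each row shifts and turns the commanded pose from where the row before left it; what a row does not reach is not made up. A row lasts 1/8 s, in which the tool goes at most 62.5 mm and 10.7 degrees, less where a joint would pass 70% of its speed; a pose out of reach is approached as far as the arm can. A call is refused whole if a number of a shift passes 0.0625 or a number of a turn 10.7, either way. A call with a gripper value outside its range is refused whole. "hand" is the finger opening in m, from 0 to 0.0854, set as the call begins (left out, the last holds). The fingers move at their own pace and stop on an object; the grip force is fixed at half the most. Time passes only in rows, so rows that do not move let the fingers close. It gives the time, the measured TCP pose, the force, the opening and the grip force at its end, in the units of the state.
- state(): the state, without advancing time (a new reading comes with each control period).
- grab_frame(name): name is "scene" or "side" or "wrist"; returns the picture (420x560x3 uint8, red, green, blue); there is no depth.
- camera_info(name): a dict with "camera_matrix" (3x3 intrinsics, pixels), "origin" and "attitude" of the camera in the world; the wrist camera has in their place "mount" (4x4, takes a point from camera to tool coordinates, whose origin is the TCP and whose axes are the flange's). Camera axes: x right, y down, z forward; pixel columns grow to the right and rows downward; lengths in m; the calibration is good to about 2 mm. A picture is of the moment at which its call begins: read the wrist's pose just before it. camera_info takes no time and is no camera call.
- job_done(): hands the job in; it is judged then, once.
Trained networks look in the newest picture that a camera, given by its name, has taken for a name from the list of things; names that differ only in an ending like _2 or _b are one class to them, and where a whole thing is asked for, a point or a joint stands for the part that bears it (a point fixed in the world has none). Each returns a list of dicts, best first, with "p" (0 to 1); they miss things now and then, are a little off and sometimes report something else, mostly with a low value. They report only what shows in the picture. A call takes as long as a camera call. They do not tell look-alikes from the thing itself.
- trace(camera, thing): "region" (420x560 bool, what is visible of it) and "location" ([column, row] in pixels, amid what is visible of it).
The state is a dict: "time": time; "joint_pos": joint angles; "joint_vel": joint speeds; "joint_efforts": joint torques, N m; "tool_pos": TCP position; "tool_rot": TCP orientation; "contact_force": force on the tool from outside, world axes, zero at the start; "ft_torque": the same for the moment, N m; "gripper_width": opening from 0.0 (shut) to 1.0 (fully open); "grasp_force": force on a finger pad.
Only numpy, scipy, OpenCV 4.12 (cv2) and the standard library are available. Lean on these libraries where they do the work, as an engineer would, in place of code of your own. Each camera call takes 0.05 s, during which the arm holds its last target. There are 200 camera calls.

### The job

Get the steel blank on the edge-finishing block ready for its end to be filed: with the fingertips push it flat against the fence at the back, then push it along the fence until its end stands out about 25 mm past the open end of the ledge (the end beside the clamp), and then push the red clamp handle fully down so that the clamp holds the blank there. Only push things: do not lift or tip the blank, do not clamp it before it is in place, and leave the file, the weight and the mortar block alone.

Things in the scene. Friction and masses are not known exactly. Their poses are not given: they have to be found in the camera images.
- holder: Dark steel edge-finishing block with green bolting feet, fixed to the bench. Origin: on the bench under the middle of the ledge; at yaw 0, +x points away from the robot, +y to its left. The ledge is a flat top 45 mm above the bench, x -36 to +36 mm, y -90 to +90 mm. The feet, 16 mm high with screws, reach to y +-120 mm. The open clamp is at most 165 mm high; its raised arm hangs 25 mm or more over the ledge.
- fence (a point): Foot of the fence's face, mid-length: x = +36 mm in the block's frame, on the ledge. The fence is 8 mm thick, stands 8 mm above the ledge and runs along its whole back edge.
- slot (a point): Mouth of the finger slot, at ledge height: block frame x = 0, y = +90 mm. The slot, open at this end, is 40 mm wide (x -20 to +20 mm), runs from y = +90 to 0 mm and has its floor 17 mm below the ledge, so that a fingertip behind the blank can reach below its edge and push it along.
- ledge_end (a point): Middle of the top edge of the ledge's open end (block frame y = -90 mm), 45 mm above the bench; axes as the block's. The overhang is how far blank_end lies beyond it in -y. The clamp stands behind the fence near this end.
- blank: Bright steel sheet blank lying loose on the ledge, 74 mm (x) x 140 mm (y) x 5 mm, 0.4 kg, axes about as the block's. Origin: centre of its underside. It starts 7 to 13 mm off the fence, a few degrees askew, its end 10 to 30 mm short of the open end, and slides with 1 to 3 N. A dark dot marks its rear corner. The like blanks in the white tray are not used.
- blank_front (a point): Middle of the blank's long front edge (blank frame x = -37 mm), half its thickness up. With the blank against the fence this edge still stands 2 mm out from the front face of the ledge (more before), so a fingertip in front of the block, a little below the ledge's top, can push it back.
- blank_end (a point): Middle of the end of the blank that is to stand out (blank frame y = -70 mm), half its thickness up.
- blank_rear (a point): Middle of the rear end of the blank (blank frame y = +70 mm), half its thickness up: where to push it along the fence.
- clamp_handle (a joint): Angle of the red clamp handle, rad: 0 = fully up (open, 52 degrees above level), 0.9 = fully down (level, pointing along the block's +x; clamp shut). Starts at 0 to 0.12 and stays where it is left. Pushing it down swings the clamp arm down on the blank; the last 0.1 rad hardly move the arm. Takes about 4 to 10 N pushed down near its middle.
- handle_hinge (a point): Hinge of the handle: x = 74, y = -55, z = 85 mm in the block's frame; the handle swings about the block's y axis.
- handle_grip (a point): Point on top of the handle's round red sleeve, 60 mm from the hinge; moves with the handle. The sleeve is 14 mm thick and runs 30 to 90 mm from the hinge; shut, its top is 92 mm above the bench.
- clamp_tip: Black rubber foot of the clamp, 15 mm across, on a spring plunger; origin at its underside. Shut, it presses on the blank at x = 0, y = -55 mm in the block's frame with about 6 N.
- file: Bystander: flat hand file with an orange handle, 235 mm long and 22 mm high, lying behind the block. Origin on the bench at the front of its handle.
- hook_weight: Bystander: turned 300 g weight with a knob, 27 mm across and 43 mm high, standing past the open end of the ledge. Origin: centre of its underside.
- mortar_prism: Bystander: grey mortar half-prism, 40 x 65 x 40 mm, lying past the slotted end of the block. Origin: centre of its underside.
Not all that is in view belongs to the job. Leave any yellow look-alike of the blank alone.

How it is judged:
On the way, in this order (a step that is already met when the one before it is completed fails the run):
1. the blank lies against the fence with its end 18 to 32 mm past the ledge, while the clamp handle is still up (y of blank_end in the frame of ledge_end between -0.032 and -0.018 m and x of blank in the frame of holder above -0.005 m and angle between the y axis of blank and the y axis of holder, either way round below 0.04 rad and value of joint clamp_handle below 0.4 rad), for 0.2 s.
2. the clamp handle is down and the clamp's foot presses on the blank (value of joint clamp_handle above 0.8 rad and contact force between clamp_tip and blank above 3 N), for 0.2 s.
At the end, for the whole second after the job is handed in: The blank lies at rest and flat on the ledge, against the fence (within 4 mm, and square to it within 0.04 rad), its end 18 to 32 mm past the open end of the ledge; the clamp handle is down (over 0.8 rad of 0.9) and the clamp's foot presses on the blank with more than 3 N (all of step 2 and y of blank_end in the frame of ledge_end between -0.032 and -0.018 m and x of blank in the frame of holder above -0.005 m and angle between the y axis of blank and the y axis of holder, either way round below 0.04 rad and linear speed of blank below 0.01 m/s and height (world z) of blank between 0.042 and 0.048 m); the robot touches nothing.
It fails at once if the blank is lifted off the ledge or tipped, or falls off it (height (world z) of blank above 0.052 m or height (world z) of blank below 0.038 m or angle between blank's own z axis and vertical above 0.12 rad).
It fails at once if the clamp is pushed down onto the blank before the blank is against the fence and out over the end (contact force between clamp_tip and blank above 2 N and not (y of blank_end in the frame of ledge_end between -0.032 and -0.018 m and x of blank in the frame of holder above -0.005 m and angle between the y axis of blank and the y axis of holder, either way round below 0.04 rad)).
It fails at once if the file, the weight or the mortar block is moved by more than 15 mm or lifted (distance of any of file, hook_weight, mortar_prism from where it was at the start of the episode above 0.015 m).
It also fails if it takes over 54 s, if anything falls off the work surface, if the arm or the gripper's body presses on something with over 40 N, if the wrist force passes 120 N, or if a joint passes its speed limit or range.

## Working session

There is one attempt and no reset: what is moved stays moved. The work goes in short steps, Python scripts to look and compute and a tool call to move; the robot and the scene stay as the last step left them, time stands still between calls to the robot, and variables do not carry over. Pictures are saved under pics/ and viewed, at most 14 in all, crops included, and the job is handed in when it is done.

Besides the shell and the picture viewer there is one more tool, called after ">>>" as a command line: name --pt "numbers of a row" for each row, then --argument value for the rest. play_rows: Moves the arm, as the interface text tells. Its arguments: {"type":"object","properties":{"linear":{"type":"array","items":{"type":"array","items":{"type":"number"}}},"turn":{"type":"array","items":{"type":"number"}},"hand":{"type":"number"}},"required":["linear","turn"]}

```bash
mkdir -p pics
cat > h.py <<'E'
from plant import *
import numpy as np, cv2
from scipy.spatial.transform import Rotation as R
def cam(n,st=None):
    c=camera_info(n);K=np.array(c["camera_matrix"])
    if n=="wrist":
        st=st or state();T=np.eye(4);q=st["tool_rot"];T[:3,:3]=R.from_quat([q[1],q[2],q[3],q[0]]).as_matrix();T[:3,3]=st["tool_pos"]
        return K,T@np.array(c["mount"])
    T=np.eye(4);a=np.array(c["attitude"],float)
    T[:3,:3]=a if a.shape==(3,3) else R.from_quat([a[1],a[2],a[3],a[0]]).as_matrix()
    T[:3,3]=c["origin"];return K,T
def px2w(KT,uv,z):
    K,T=KT;d=T[:3,:3]@np.linalg.solve(K,[uv[0],uv[1],1]);o=T[:3,3];return o+d*(z-o[2])/d[2]
def w2px(KT,p):
    K,T=KT;c=K@(T[:3,:3].T@(np.asarray(p)-T[:3,3]));return c[:2]/c[2]
def save(n,f):
    im=grab_frame(n);cv2.imwrite("pics/"+f,cv2.cvtColor(im,cv2.COLOR_RGB2BGR));return im
E
python3 - <<'E'
from h import *
s=state();print(s["time"],s["tool_pos"],s["tool_rot"],camera_info("scene"),camera_info("side"))
a=save("scene","a.png");
for t in ["holder","blank","clamp_handle","hook_weight","mortar_prism","file","clamp_tip"]:
    for r in trace("scene",t)[:3]: 
        ys,xs=np.where(r["region"]);print(t,r["p"],r["location"],xs.min(),xs.max(),ys.min(),ys.max())
b=save("side","b.png")
E
```

```text
0.0 [0.23890235 0.57679466 0.2048308 ] [-3.22867462e-04  1.95140654e-01  9.80774699e-01 -1.00496130e-03] {'camera_matrix': array([[418.87052431,   0.        , 281.98963729],
       [  0.        , 418.87052431, 211.94691357],
       [  0.        ,   0.        ,   1.        ]]), 'origin': array([ 0.09464226, -0.23029018,  0.63149859]), 'attitude': array([-0.43662442,  0.84416336, -0.27568579,  0.14403013])} {'camera_matrix': array([[530.40184161,   0.        , 276.85875469],
       [  0.        , 530.40184161, 204.65989753],
       [  0.        ,   0.        ,   1.        ]]), 'origin': array([ 0.57388318, -0.5785116 ,  0.67091994]), 'attitude': array([-0.50337505,  0.86363248,  0.02594984, -0.0088946 ])}
holder 0.92 [344.9, 281.8] 263 381 211 325
blank 0.89 [218.1, 195.0] 200 237 180 209
blank 0.74 [307.3, 269.3] 270 342 247 296
clamp_handle 0.77 [369.9, 233.5] 353 381 210 257
clamp_handle 0.67 [305.9, 270.0] 269 345 246 297
clamp_handle 0.61 [347.6, 280.0] 263 381 210 324
hook_weight 0.73 [380.4, 321.6] 372 387 309 328
mortar_prism 0.89 [236.7, 240.6] 223 254 227 258
file 0.97 [303.5, 237.7] 258 335 214 253
clamp_tip 0.65 [367.9, 230.8] 353 381 211 257
clamp_tip 0.46 [347.5, 280.7] 263 381 211 325
clamp_tip 0.45 [336.3, 265.7] 333 341 264 270
```

View pics/a.png

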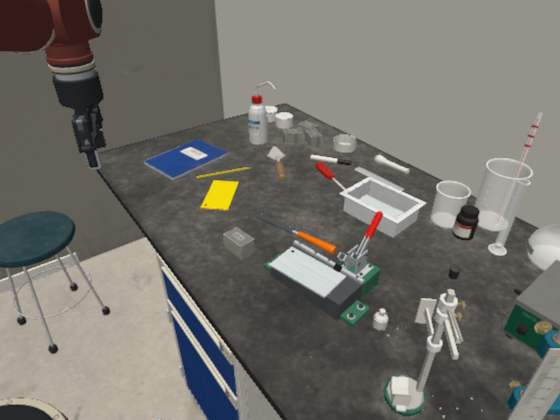

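View pics/b.png

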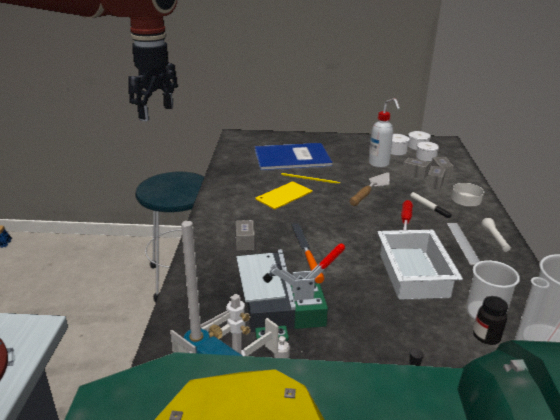

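The scene view shows the block at about (320,275) with the blank on it, the raised red handle at (373,228), the file behind at (300,235), the mortar at (238,241), the weight at (380,320), and a lab stand at (430,350). The side view shows the same layout, with the blank at (262,277).

Run:
```python
from h import *
k=cam("scene")
for n,uv,z in [("blank",(307,270),.048),("weight",(380,327),0),("mortar",(238,250),0.01),("stand",(404,395),0),("footR",(355,312),.016),("footL",(266,265),.016),("yellow",(218,195),0)]: print(n,px2w(k,uv,z).round(3))
k=cam("side")
for n,uv,z in [("blank",(263,277),.05),("mortar",(245,248),0),("yellow",(284,195),0)]: print(n,px2w(k,uv,z).round(3))
c=camera_info("wrist");print(c["camera_matrix"],c["mount"])
```

```text
blank [0.505 0.241 0.048]
weight [0.551 0.078 0.   ]
mortar [0.446 0.416 0.01 ]
stand [ 0.481 -0.04   0.   ]
footR [0.528 0.123 0.016]
footL [0.465 0.331 0.016]
yellow [0.529 0.659 0.   ]
blank [0.51  0.234 0.05 ]
mortar [0.457 0.402 0.   ]
yellow [0.534 0.657 0.   ]
[[363.42876523   0.         287.4043561 ]
 [  0.         363.42876523 209.5882337 ]
 [  0.           0.           1.        ]] [[-3.27144150e-04 -9.61925669e-01 -2.73310997e-01  7.03369395e-02]
 [ 9.99999763e-01 -1.49099610e-04 -6.72206142e-04  5.91149064e-04]
 [ 6.05861780e-04 -2.73311152e-01  9.61925489e-01 -1.67721882e-01]
 [ 0.00000000e+00  0.00000000e+00  0.00000000e+00  1.00000000e+00]]
```

>>> play_rows --pt "0.0325 -0.042 0.0056" --pt "0.0325 -0.042 0.0056" --pt "0.0325 -0.042 0.0056" --pt "0.0325 -0.042 0.0056" --pt "0.0325 -0.042 0.0056" --pt "0.0325 -0.042 0.0056" --pt "0.0325 -0.042 0.0056" --pt "0.0325 -0.042 0.0056" --turn '[4.9, 4.9, 4.9, 4.9, 4.9, 4.9, 4.9, 4.9]' --hand 0

```text
time: 1.45
tool_pos: [0.5001, 0.2399, 0.2513]
tool_rot: [0.0, -0.147, 0.989, 0.0]
contact_force: [1.0, 0.1, -0.5]
gripper_width: 0.0
grasp_force: 0.0
```

>>> play_rows --pt "0 0 0" --pt "0 0 0" --turn '[0, 0]'

```text
time: 1.7
tool_pos: [0.4989, 0.2416, 0.2508]
tool_rot: [-0.0, -0.145, 0.989, 0.0]
contact_force: [0.4, 0.0, -0.5]
gripper_width: -0.001
grasp_force: 0.0
```

Run:
```python
from h import *
s=state();print(s["time"],s["tool_pos"],s["tool_rot"],s["contact_force"],s["gripper_width"])
np.save("s1.npy",np.r_[s["tool_pos"],s["tool_rot"]])
im=save("wrist","c0.png")
for t in ["blank","holder","clamp_handle","clamp_tip","hook_weight","mortar_prism","file"]:
    for r in trace("wrist",t)[:2]: 
        ys,xs=np.where(r["region"]);print(t,r["p"],r["location"],cv2.minAreaRect(np.c_[xs,ys].astype(np.float32)))
cv2.imwrite("pics/c.png",cv2.cvtColor(cv2.resize(im,(800,600)),cv2.COLOR_RGB2BGR))
```

```text
1.7 [0.49894911 0.24161038 0.25080073] [-2.06200462e-04 -1.44761679e-01  9.89466502e-01  2.36342344e-04] [ 0.36525011  0.01975578 -0.54026494] -0.0010332666010506285
blank 0.84 [287.5, 176.0] ((285.27020263671875, 180.00108337402344), (138.2306365966797, 71.54420471191406), 3.094058036804199)
blank 0.52 [552.4, 265.4] ((552.5, 270.5), (37.0, 13.0), 90.0)
holder 0.86 [215.5, 219.5] ((280.4908447265625, 206.88009643554688), (161.56639099121094, 211.5978240966797), 79.28687286376953)
clamp_handle 0.88 [208.1, 273.0] ((206.6507110595703, 274.514404296875), (16.435455322265625, 61.955223083496094), 9.272602081298828)
clamp_tip 0.69 [405.3, 279.7] ((399.39447021484375, 278.4571838378906), (157.23744201660156, 15.04798412322998), 1.5275253057479858)
clamp_tip 0.57 [211.2, 191.4] ((212.2080078125, 189.8560028076172), (16.09969139099121, 15.026378631591797), 10.30484676361084)
hook_weight 0.7 [138.5, 178.5] ((138.0, 177.5), (25.0, 30.0), 90.0)
mortar_prism 0.6 [458.9, 181.0] ((458.3773498535156, 182.68312072753906), (75.63745880126953, 41.18796920776367), 10.17551040649414)
file 0.92 [405.1, 282.4] ((399.37908935546875, 278.5313720703125), (157.25926208496094, 15.333101272583008), 1.718357801437378)
```

View pics/c.png

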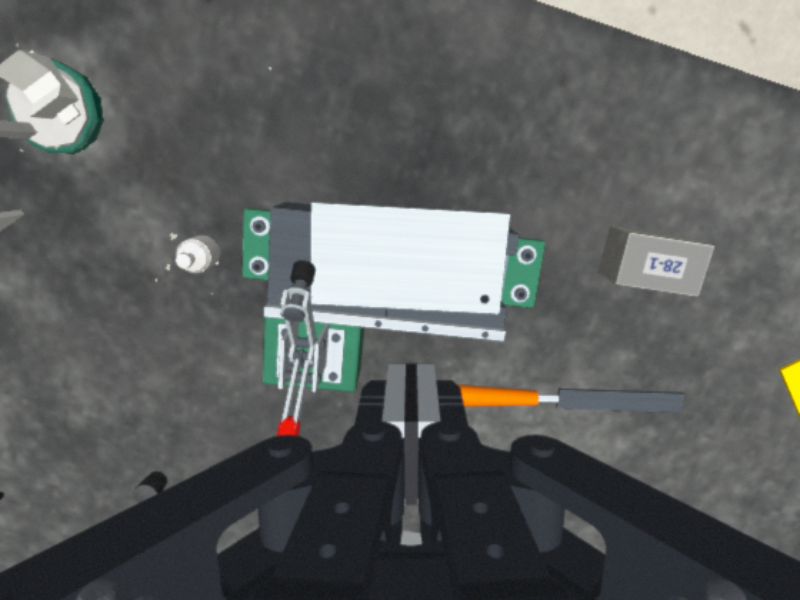

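The wrist view (800-wide scale) shows the blank's corners at (311,203), (510,214) and (500,314), and the fence's top inner edge from (265,307) to (506,331). The clamp foot is at (303,270), the handle tip at (287,430) and the file at (500,397).

```bash
cat > m.py <<'E'
from h import *
s=np.load("s1.npy");k=cam("wrist",dict(tool_pos=s[:3],tool_rot=s[3:]))
def w(u,v,z): return px2w(k,(u*.7,v*.7),z)
E
python3 - <<'E'
from m import *
P={}
for n,u,v,z in [("fL",265,307,.053),("fR",506,331,.053),("footLa",244,210,.016),("footLb",242,277,.016),("footRa",544,240,.016),("footRb",536,306,.016),("b_fl",311,203,.05),("b_fr",510,214,.05),("b_rr",500,314,.05),("ledgeFL",272,205,.045),("weight",195,262,.0),("mortar",664,265,.04),("fileh",462,396,.015),("htip",287,430,.16)]:
    P[n]=w(u,v,z);print(n,P[n].round(4))
d=P["fR"]-P["fL"];print("fence len",np.linalg.norm(d),"yaw",np.degrees(np.arctan2(-d[0],d[1])))
d=P["b_fr"]-P["b_fl"];print("blank len",np.linalg.norm(d),"yaw",np.degrees(np.arctan2(-d[0],d[1])),np.linalg.norm(P["b_rr"]-P["b_fr"]))
a=(P["fR"]+P["fL"])/2;d=P["fR"]-P["fL"];y=d/np.linalg.norm(d);x=np.array([y[1],-y[0],0])
o=a-.036*x; print("origin",o)
for n in P: print(n,((P[n]-o)@x).round(4),((P[n]-o)@y).round(4))
E
```

```text
fL [0.5673 0.1515 0.053 ]
fR [0.5343 0.3275 0.053 ]
footLa [0.5094 0.1123 0.016 ]
footLb [0.5618 0.1215 0.016 ]
footRa [0.4652 0.3414 0.016 ]
footRb [0.5175 0.3542 0.016 ]
b_fl [0.4846 0.1656 0.05  ]
b_fr [0.4519 0.3019 0.05  ]
b_rr [0.5238 0.3196 0.05  ]
ledgeFL [0.4946 0.1386 0.045 ]
weight [0.5656 0.078  0.    ]
mortar [0.4553 0.4265 0.04  ]
fileh [0.611 0.322 0.015]
htip [0.5943 0.1993 0.16  ]
fence len 0.17901128790614362 yaw 10.632867968219811
blank len 0.14009700949652049 yaw 13.490653706726766 0.07396151237893658
origin [0.51539612 0.23286003 0.053     ]
fL 0.036 -0.0895
fR 0.036 0.0895
footLa -0.0281 -0.1173
footLb 0.0251 -0.118
footRa -0.0293 0.116
footRb 0.0245 0.1189
b_fl -0.0426 -0.0604
b_fr -0.0496 0.0795
b_rr 0.0242 0.0837
ledgeFL -0.0378 -0.0888
weight 0.0207 -0.1615
mortar -0.0234 0.2014
fileh 0.1104 0.07
htip 0.0713 -0.0476
```

>>> play_rows --pt "-0.0345 -0.0073 -0.02" --pt "-0.0345 -0.0073 -0.02" --pt "0 0 -0.04" --pt "0 0 -0.04" --pt "0 0 -0.04" --pt "0 0 -0.03" --pt "0 0 -0.025" --pt "0 0 0" --turn '[-3, -3, 0, 0, 0, 0, 0, 0]'

```text
time: 3.1
tool_pos: [0.4282, 0.2263, 0.0338]
tool_rot: [-0.002, -0.093, 0.996, -0.001]
contact_force: [-0.2, 0.3, -0.8]
gripper_width: 0.0
grasp_force: 0.0
```

```bash
cat > w.py <<'E'
from h import *
o=np.array([.5154,.2329]);Y=np.radians(10.63);x=np.array([np.cos(Y),np.sin(Y)]);y=np.array([-x[1],x[0]])
def blk():
    s=state();p=s["tool_pos"];q=s["tool_rot"];d=p[:2]-o
    print("t",round(s["time"],2),"block xyz mm",(np.array([d@x,d@y,p[2]])*1e3).round(1),"yaw",round(np.degrees(np.arctan2(-2*q[1]*q[2],2*q[2]**2-1)),1),"F blk",(s["contact_force"][:2]@x).round(1),(s["contact_force"][:2]@y).round(1),s["contact_force"][2].round(1))
E
python3 -c "
from w import *
blk()"
```

```text
t 3.1 block xyz mm [-87.    9.6  33.8] yaw 10.7 F blk -0.1 0.4 -0.8
```

>>> play_rows --pt "0.0098 0.0018 0.001" --pt "0.0069 0.0013 0.001" --pt "0.0029 0.0005 0" --pt "0.0029 0.0005 0" --pt "0.0029 0.0005 0" --pt "0.0029 0.0005 0" --pt "0 0 0" --turn '[0, 0, 0, 0, 0, 0, 0]'

```text
time: 3.98
tool_pos: [0.4586, 0.2319, 0.0379]
tool_rot: [-0.0, -0.093, 0.996, -0.0]
contact_force: [0.2, -0.5, 0.2]
gripper_width: 0.0
grasp_force: 0.0
```

>>> play_rows --pt "0.002 0.0004 0" --pt "0.002 0.0004 0" --pt "0.002 0.0004 0" --pt "0.002 0.0004 0" --pt "0 0 0" --turn '[0, 0, 0, 0, 0]'

```text
time: 4.6
tool_pos: [0.4667, 0.2335, 0.0379]
tool_rot: [0.0, -0.093, 0.996, -0.0]
contact_force: [0.3, 0.7, 0.9]
gripper_width: -0.001
grasp_force: 0.0
```

```bash
python3 -c "
from w import *
blk()"
```

```text
t 4.6 block xyz mm [-47.8   9.6  37.9] yaw 10.7 F blk 0.4 0.7 0.9
```

>>> play_rows --pt "0.002 0.0004 0" --pt "0.002 0.0004 0" --pt "0 0 0" --turn '[0, 0, 0]'

```text
time: 4.97
tool_pos: [0.4707, 0.2343, 0.0379]
tool_rot: [0.0, -0.093, 0.996, -0.0]
contact_force: [0.0, -0.2, -0.1]
gripper_width: -0.002
grasp_force: 0.0
```

Run:
```python
from w import *
blk()
im=save("wrist","d0.png");cv2.imwrite("pics/d.png",cv2.cvtColor(cv2.resize(im,(800,600)),cv2.COLOR_RGB2BGR))
```

```text
t 4.97 block xyz mm [-43.7   9.6  37.9] yaw 10.7 F blk -0.0 -0.2 -0.1
```

View pics/d.png

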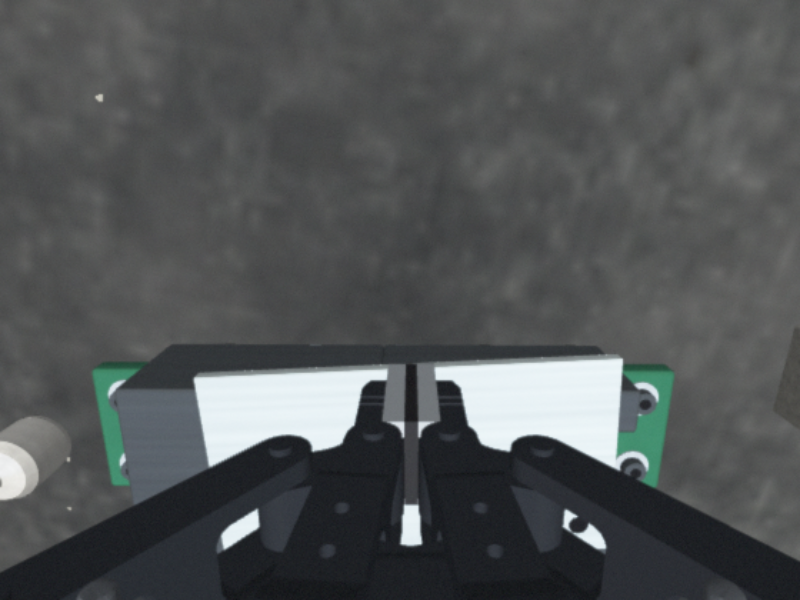

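The wrist view shows the blank's front edge from (195,375) to (620,356). The fingertips are at (410,365), right on that edge.

Run:
```python
from w import *
k=cam("wrist")
f=lambda u,v,z:(lambda d:[round(d@x*1e3,1),round(d@y*1e3,1)])(px2w(k,(u*.7,v*.7),z)[:2]-o)
print("blank",f(195,375,.05),f(620,356,.05),"ledge front",f(122,391,.045))
print(w2px(k,state()["tool_pos"])/.7)
```

```text
blank [np.float64(-43.9), np.float64(-59.5)] [np.float64(-50.6), np.float64(77.9)] ledge front [np.float64(-35.7), np.float64(-87.2)]
[407.99290491 361.03845894]
```

Run:
```python
import cv2,numpy as np
im=cv2.imread("pics/d0.png")[220:340,220:360]
im=(255*(im/255.)**.5).astype(np.uint8);cv2.imwrite("pics/d1.png",cv2.resize(im,(700,600),interpolation=cv2.INTER_CUBIC))
```

```text
(no output)
```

View pics/d1.png

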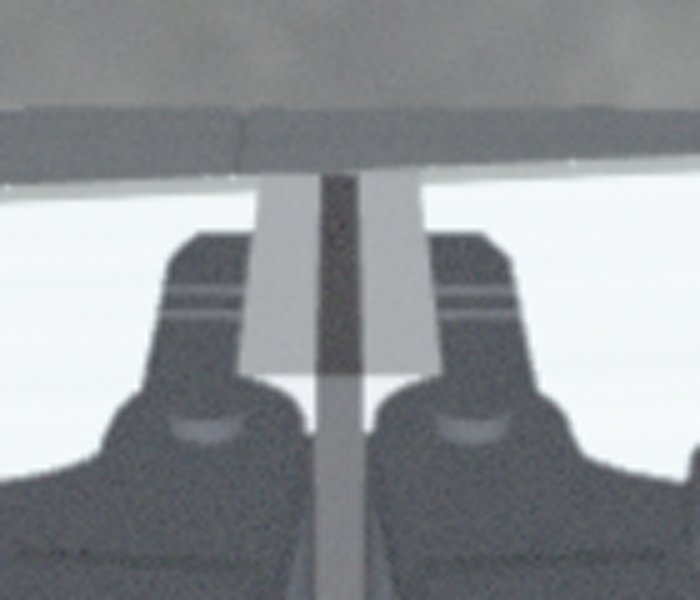

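The crop shows the pads ending at about the blank's front edge rather than in front of it, so their depth is unclear. I'll check from the side cameras.

Run:
```python
from w import *
out=[]
for n in ["side","scene"]:
    im=grab_frame(n);k=cam(n);p=state()["tool_pos"];c=w2px(k,p);print(n,c)
    a,b=int(c[0]),int(c[1]);cr=im[b-60:b+40,a-40:a+60]
    cr=(255*(cr/255.)**.6).astype(np.uint8)
    cr=cv2.resize(cr,(400,400),interpolation=cv2.INTER_CUBIC)
    cc=((c-np.floor(c))+[40,60])*4;cv2.circle(cr,(int(cc[0]),int(cc[1])),3,(255,0,255),-1)
    out.append(cr)
cv2.imwrite("pics/e.png",cv2.cvtColor(np.hstack(out),cv2.COLOR_RGB2BGR))
```

```text
side [242.47197804 280.99161488]
scene [295.62922832 282.70631477]
```

View pics/e.png

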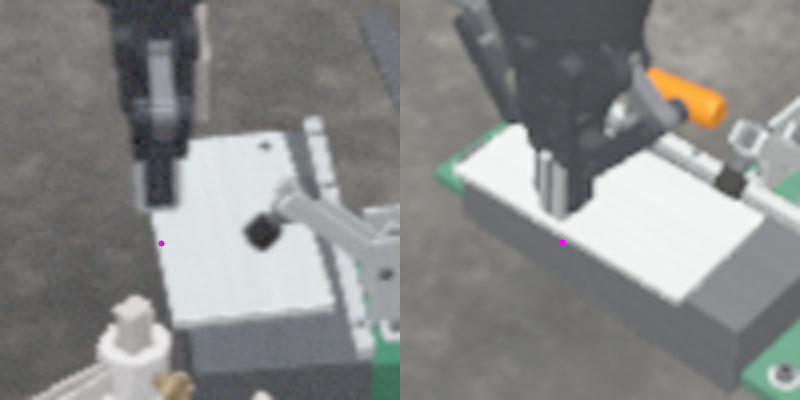

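The fixed views show the real fingertips about 25–28 mm above the reported TCP, over the blank. That fits the wrist view if the pads are 22 mm wide. I'll back off, go about 28 mm lower and push again.

>>> play_rows --pt "-0.0225 -0.0042 0" --pt "-0.0225 -0.0042 0" --pt "0 0 -0.014" --pt "0 0 -0.014" --pt "0.01 0.0019 0" --pt "0.005 0.0009 0" --pt "0.003 0.0006 0" --pt "0 0 0" --turn '[0, 0, 0, 0, 0, 0, 0, 0]'

```text
time: 6.12
tool_pos: [0.4442, 0.2294, 0.0103]
tool_rot: [0.0, -0.093, 0.996, 0.0]
contact_force: [0.3, -0.7, 0.5]
gripper_width: 0.001
grasp_force: 0.0
```

>>> play_rows --pt "0.003 0.0006 0" --pt "0.003 0.0006 0" --pt "0.003 0.0006 0" --pt "0.003 0.0006 0" --pt "0.003 0.0006 0" --pt "0 0 0" --turn '[0, 0, 0, 0, 0, 0]'

```text
time: 6.88
tool_pos: [0.4582, 0.2323, 0.0098]
tool_rot: [-0.001, -0.093, 0.996, -0.0]
contact_force: [-1.8, 0.2, 1.1]
gripper_width: -0.001
grasp_force: 1.0
```

Run:
```python
from w import *
blk()
im=save("wrist","f0.png");cv2.imwrite("pics/f.png",cv2.cvtColor(cv2.resize(im,(800,600)),cv2.COLOR_RGB2BGR))
```

```text
t 6.88 block xyz mm [-56.3   9.9   9.8] yaw 10.7 F blk -1.7 0.5 1.1
```

View pics/f.png

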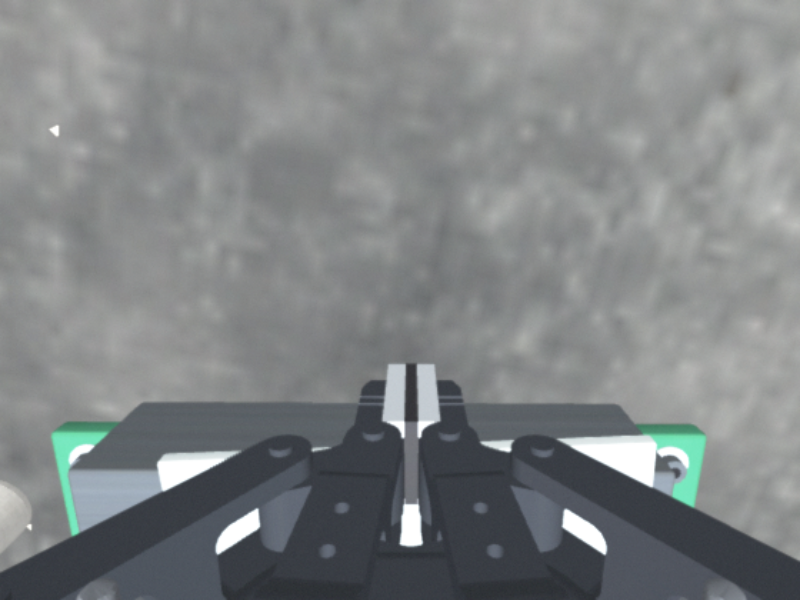

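Now the fingers are in front of the block and touching the blank's front edge near (410,440), with 1.7 N of reaction.

>>> play_rows --pt "0.002 0.0004 0" --pt "0.002 0.0004 0" --pt "0.002 0.0004 0" --pt "0.001 0.0002 0" --pt "0 0 0" --turn '[0, 0, 0, 0, 0]'

```text
time: 7.55
tool_pos: [0.4649, 0.2336, 0.0097]
tool_rot: [-0.001, -0.093, 0.996, -0.0]
contact_force: [-5.2, 0.4, 3.3]
gripper_width: 0.004
grasp_force: 2.7
```

>>> play_rows --pt "0.001 0.0002 0" --pt "0.001 0.0002 0" --pt "0 0 0" --turn '[0, 0, 0]'

```text
time: 7.92
tool_pos: [0.4652, 0.2339, 0.0097]
tool_rot: [-0.003, -0.093, 0.996, -0.0]
contact_force: [-12.1, -0.3, 7.8]
gripper_width: -0.001
grasp_force: 5.7
```

Run:
```python
from w import *
blk()
```

```text
t 7.92 block xyz mm [-49.1  10.2   9.7] yaw 10.7 F blk -11.9 1.9 7.8
```

>>> play_rows --pt "-0.0197 -0.0037 0" --pt "0 0 0.045" --pt "0 0 0.045" --pt "0.017 0.0378 0" --pt "0.017 0.0378 0" --pt "0.017 0.0378 0" --pt "0 0 -0.02" --pt "0 0 0" --turn '[0, 0, 0, 0, 0, 0, 0, 0]'

```text
time: 8.93
tool_pos: [0.4972, 0.3425, 0.0769]
tool_rot: [-0.002, -0.093, 0.996, -0.001]
contact_force: [-0.4, -0.5, -0.3]
gripper_width: 0.004
grasp_force: 0.0
```

Run:
```python
from w import *
blk()
im=save("wrist","g0.png");cv2.imwrite("pics/g.png",cv2.cvtColor(cv2.resize(im,(800,600)),cv2.COLOR_RGB2BGR))
```

```text
t 8.93 block xyz mm [  2.4 111.   76.9] yaw 10.7 F blk -0.5 -0.4 -0.3
```

View pics/g.png

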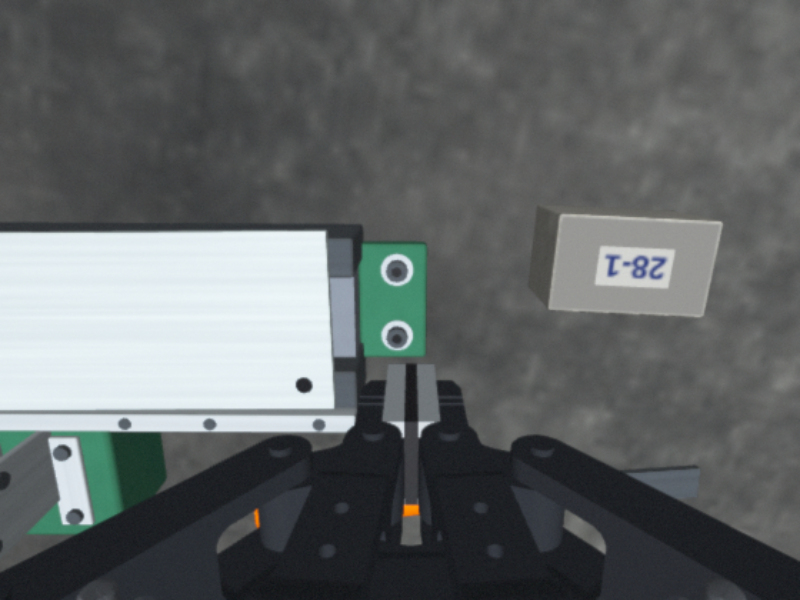

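The blank now lies flat along the fence. Its rear end is at columns 327–335, the slot at rows 277–357, and the fingers are past the slot mouth.

Run:
```python
from w import *
k=cam("wrist")
f=lambda u,v,z:(lambda d:[float(round(d@x*1e3,1)),float(round(d@y*1e3,1))])(px2w(k,(u*.7,v*.7),z)[:2]-o)
print("rear",f(327,231,.05),f(335,410,.05),"slot mouth",f(355,277,.028),f(356,357,.028),"ledge end",f(353,240,.045),"front edge",f(0,232,.05))
```

```text
rear [-38.4, 80.2] [36.3, 80.3] slot mouth [-15.4, 87.8] [21.5, 87.2] ledge end [-34.2, 89.4] front edge [-38.0, -43.6]
```

>>> play_rows --pt "0 0 -0.03" --pt "0 0 -0.03" --pt "0 0 -0.0075" --pt "0.0018 -0.0098 0" --pt "0 0 0" --turn '[0, 0, 0, 0, 0]'

```text
time: 9.6
tool_pos: [0.5019, 0.3336, 0.0141]
tool_rot: [0.001, -0.093, 0.996, 0.0]
contact_force: [1.5, 0.2, 0.2]
gripper_width: -0.001
grasp_force: 0.0
```

>>> play_rows --pt "0.0009 -0.0049 0" --pt "0.0009 -0.0049 0" --pt "0.0009 -0.0049 0" --pt "0.0009 -0.0049 0" --pt "0.0009 -0.0049 0" --pt "0.0009 -0.0049 0" --pt "0.0009 -0.0049 0" --pt "0 0 0" --turn '[0, 0, 0, 0, 0, 0, 0, 0]'

```text
time: 10.6
tool_pos: [0.5073, 0.2993, 0.0126]
tool_rot: [0.0, -0.093, 0.996, -0.0]
contact_force: [-0.7, 2.8, 2.8]
gripper_width: 0.001
grasp_force: 1.5
```

Run:
```python
from w import *
blk()
im=save("wrist","i0.png");cv2.imwrite("pics/i.png",cv2.cvtColor(cv2.resize(im,(800,600)),cv2.COLOR_RGB2BGR))
```

```text
t 10.6 block xyz mm [ 4.3 66.8 12.6] yaw 10.7 F blk -0.2 2.8 2.8
```

View pics/i.png

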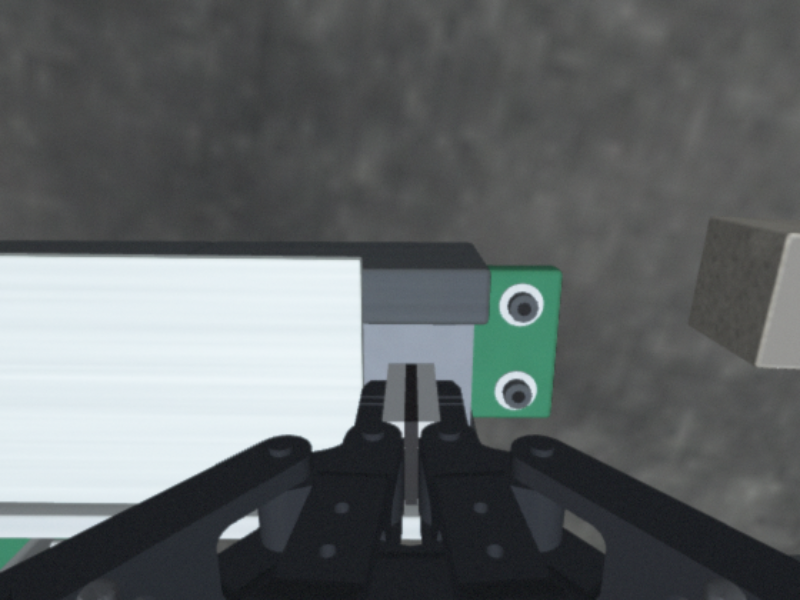

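The blank is sliding. Its rear end is at column 361, touching the finger's side, and it is still along the fence.

Run:
```python
from w import *
k=cam("wrist")
f=lambda u,v,z:(lambda d:[float(round(d@x*1e3,1)),float(round(d@y*1e3,1))])(px2w(k,(u*.7,v*.7),z)[:2]-o)
print("rear",f(361,258,.05),f(363,380,.05),"front edge",f(0,254,.05),"ledge end",f(490,268,.045))
```

```text
rear [-39.8, 55.0] [-6.0, 54.7] front edge [-40.7, -36.7] ledge end [-36.1, 88.8]
```

>>> play_rows --pt "0.0005 -0.004 -0.001" --pt "0.0005 -0.004 -0.001" --pt "0.0005 -0.004 0" --pt "0.0005 -0.004 0" --pt "0.0005 -0.004 0" --pt "0.0005 -0.004 0" --pt "0.0005 -0.004 0" --pt "0 0 0" --turn '[0, 0, 0, 0, 0, 0, 0, 0]'

```text
time: 11.65
tool_pos: [0.5103, 0.2708, 0.0101]
tool_rot: [-0.0, -0.093, 0.996, -0.001]
contact_force: [-0.3, 1.5, 1.0]
gripper_width: -0.001
grasp_force: 0.7
```

```bash
cat > e.py <<'E'
from w import *
blk();im=grab_frame("wrist");cv2.imwrite("pics/j0.png",cv2.cvtColor(im,cv2.COLOR_RGB2BGR));k=cam("wrist")
f=lambda u,v,z:[float(round(v,1)) for v in (lambda d:[d@x*1e3,d@y*1e3])(px2w(k,(u,v),z)[:2]-o)]
g=im.astype(int).sum(2)
# blank = brightest; profile rear edge on row 15px in front of fingers, front edge on left columns
for r in range(190,232,10):
    c=np.where(g[r,:330]>500)[0]
    if len(c): print("rear",r,c.max(),f(c.max()+.5,r,.05))
for c in (30,100,170,220):
    rr=np.where(g[:300,c]>500)[0]
    if len(rr): print("front",c,rr.min(),f(c,rr.min()-.5,.05))
E
python3 e.py
```

```text
t 11.65 block xyz mm [ 2.  38.2 10.1] yaw 10.7 F blk -0.0 1.6 1.0
rear 190 250 [-39.0, 25.8]
rear 200 250 [-35.3, 25.7]
rear 210 250 [-31.5, 25.6]
rear 220 250 [-27.7, 25.5]
rear 230 251 [-23.8, 25.8]
front 30 184 [-41.3, -53.1]
front 100 184 [-41.3, -28.0]
front 170 184 [-41.3, -2.9]
front 220 184 [-41.4, 15.0]
```

>>> play_rows --pt "0.0003 -0.0015 0" --pt "0 0 0" --pt "-0.0024 0.0128 0" --pt "0 0 0.04" --pt "0 0 0.04" --pt "-0.0328 -0.0341 0" --pt "-0.0328 -0.0341 0" --pt "0 0 0" --turn '[0, 0, 0, 0, 0, 0, 0, 0]'

```text
time: 12.7
tool_pos: [0.4398, 0.2133, 0.0888]
tool_rot: [-0.001, -0.093, 0.996, -0.001]
contact_force: [1.1, -0.2, 0.5]
gripper_width: 0.002
grasp_force: 0.0
```

Run:
```python
from w import *
blk()
im=save("wrist","l0.png");cv2.imwrite("pics/l.png",cv2.cvtColor(cv2.resize(im,(800,600)),cv2.COLOR_RGB2BGR))
```

```text
t 12.7 block xyz mm [-77.9  -5.3  88.8] yaw 10.6 F blk 1.1 -0.4 0.5
```

View pics/l.png

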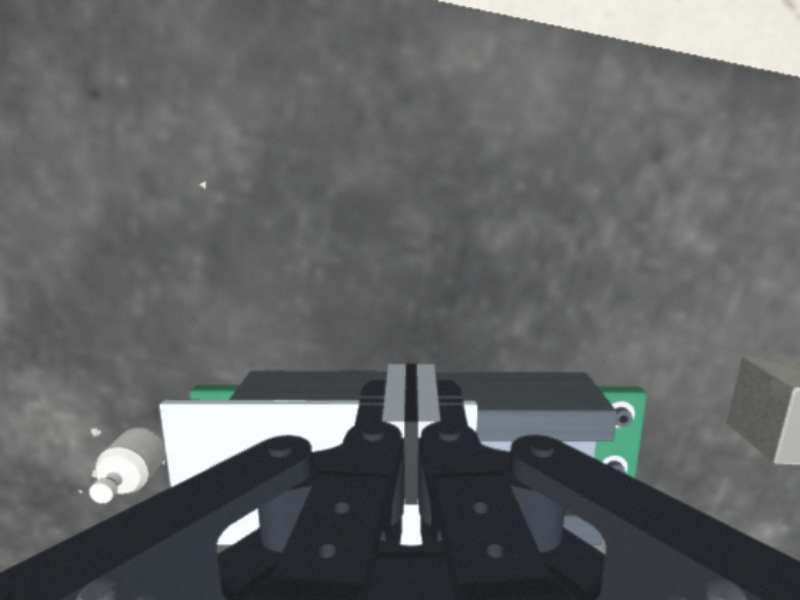

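The blank stands out past the left end, with its top front edge from (160,402) to (477,402). The ledge's slotted-end corner is at (613,411), and the weight at (125,465) is untouched.

Run:
```python
from w import *
k=cam("wrist")
f=lambda u,v,z:(lambda d:[float(round(d@x*1e3,1)),float(round(d@y*1e3,1))])(px2w(k,(u*.7,v*.7),z)[:2]-o)
print(f(160,402,.05),f(477,402,.05),"ledge",f(613,411,.045),f(480,408,.045))
```

```text
[-39.9, -114.1] [-40.0, 25.5] ledge [-33.0, 88.0] [-34.5, 27.7]
```

>>> play_rows --pt "0 0 -0.04" --pt "0 0 -0.039" --pt "0 0 0" --pt "0.0098 0.0018 0" --pt "0.005 0.0009 0" --pt "0.003 0.0005 0" --pt "0.002 0.0004 0" --pt "0 0 0" --turn '[0, 0, 0, 0, 0, 0, 0, 0]'

```text
time: 13.75
tool_pos: [0.4627, 0.2184, 0.0116]
tool_rot: [0.0, -0.093, 0.996, 0.0]
contact_force: [0.3, 0.2, 0.8]
gripper_width: 0.0
grasp_force: 0.0
```

```bash
python3 -c "
from w import *
blk()"
```

```text
t 13.75 block xyz mm [-54.5  -4.5  11.6] yaw 10.7 F blk 0.4 0.1 0.8
```

>>> play_rows --pt "0.001 0.0002 -0.0005" --pt "0.001 0.0002 -0.0005" --pt "0.001 0.0002 -0.0005" --pt "0.001 0.0002 0" --pt "0.001 0.0002 0" --pt "0 0 0" --turn '[0, 0, 0, 0, 0, 0]'

```text
time: 14.5
tool_pos: [0.4673, 0.2195, 0.0097]
tool_rot: [-0.0, -0.093, 0.996, 0.0]
contact_force: [-2.1, 1.3, 0.3]
gripper_width: -0.005
grasp_force: 1.1
```

>>> play_rows --pt "0.001 0.0002 0" --pt "0 0 0" --turn '[0, 0]'

```text
time: 14.75
tool_pos: [0.4681, 0.2196, 0.0097]
tool_rot: [-0.001, -0.093, 0.996, 0.0]
contact_force: [-5.2, 0.9, 1.5]
gripper_width: -0.002
grasp_force: 2.0
```

```bash
python3 -c "
from w import *
blk()"
```

```text
t 14.75 block xyz mm [-49.   -4.3   9.7] yaw 10.7 F blk -5.0 1.8 1.5
```

>>> play_rows --pt "0.001 0.0002 0" --pt "0 0 0" --pt "-0.0246 -0.0046 0" --pt "0 0 0.0625" --pt "0 0 0.0625" --pt "0 0 0.0625" --pt "0 0 0" --turn '[0, 0, 0, 0, 0, 0, 0]'

```text
time: 15.62
tool_pos: [0.4497, 0.2162, 0.2054]
tool_rot: [0.008, -0.093, 0.996, 0.001]
contact_force: [0.5, 0.4, -0.3]
gripper_width: 0.002
grasp_force: 0.0
```

Run:
```python
from w import *
blk()
k=cam("scene");b=lambda u,v,z:(lambda d:[float(round(d@x*1e3,1)),float(round(d@y*1e3,1))])(px2w(k,(u,v),z)[:2]-o)
print("tray near corner",b(390,232,0.0),b(343,208,0),"handle tip",b(381,211,.156),"htip as pad z .14",b(378,215,.15))
im=grab_frame("wrist");k=cam("wrist")
r=trace("wrist","clamp_handle")
for q in r[:2]:
    ys,xs=np.where(q["region"]);print(q["p"],q["location"],xs.min(),xs.max(),ys.min(),ys.max())
im[:, :]=im;cv2.imwrite("pics/n.png",cv2.cvtColor(cv2.resize(im,(800,600)),cv2.COLOR_RGB2BGR))
```

```text
t 15.62 block xyz mm [-67.7  -4.2 205.4] yaw 10.7 F blk 0.6 0.3 -0.3
tray near corner [273.5, -18.6] [278.2, 126.8] handle tip [129.3, -58.7] htip as pad z .14 [121.3, -57.8]
```

View pics/n.png

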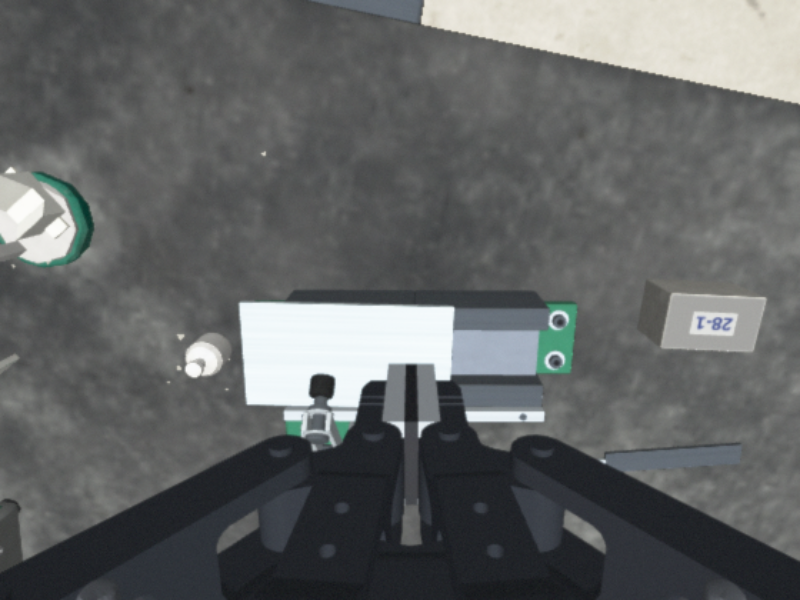

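The blank sits along the fence and extends past the open end (left edge at column 240). The weight, mortar and file look undisturbed, so I'll move to the handle.

>>> play_rows --pt "0.0461 -0.0046 0" --pt "0.0461 -0.0046 0" --pt "0.0461 -0.0046 0" --pt "0.0461 -0.0046 0" --pt "0 0 -0.025" --pt "0 0 0" --turn '[0, 0, 0, 0, 0, 0]'

```text
time: 16.48
tool_pos: [0.6269, 0.1959, 0.1664]
tool_rot: [-0.005, -0.093, 0.996, -0.001]
contact_force: [-0.1, -0.0, -0.0]
gripper_width: 0.0
grasp_force: 0.0
```

Run:
```python
from w import *
blk()
im=grab_frame("side");k=cam("side");p=state()["tool_pos"];c=w2px(k,p+[0,0,.028]);a,b=int(c[0]),int(c[1])
cr=cv2.resize(im[b-50:b+70,a-80:a+80],(800,600),interpolation=cv2.INTER_CUBIC);cc=((c-np.floor(c))+[80,50])*5
cv2.circle(cr,(int(cc[0]),int(cc[1])),4,(255,0,255),-1);cv2.imwrite("pics/q.png",cv2.cvtColor(cr,cv2.COLOR_RGB2BGR))
```

```text
t 16.48 block xyz mm [102.8 -57.  166.4] yaw 10.7 F blk -0.1 -0.0 -0.0
```

View pics/q.png

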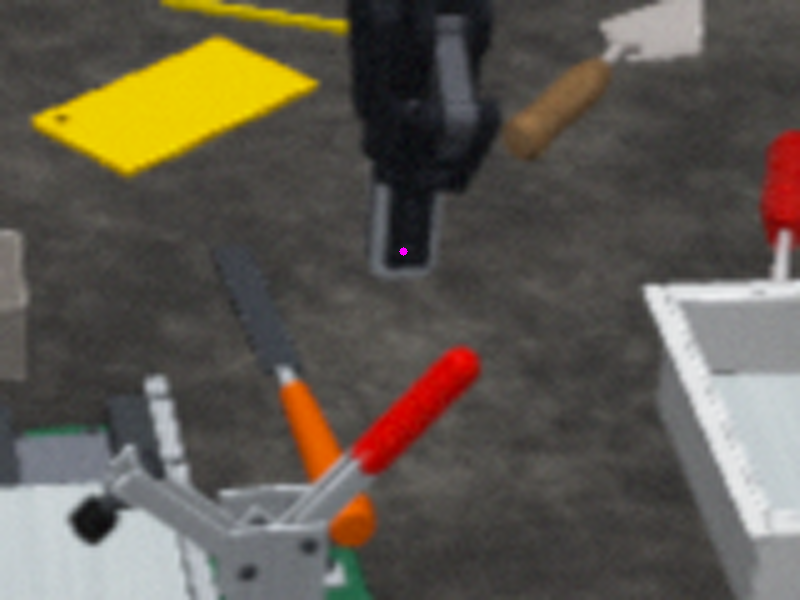

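The fingertips (400,270 in the crop) are above the raised red handle, whose tip is at (465,360), and the handle's path down is clear.

>>> play_rows --pt "0.0069 0.0033 -0.015" --pt "0.002 0.0004 -0.01" --pt "0.003 0.0006 -0.01" --pt "0.003 0.0006 -0.01" --pt "0.003 0.0006 -0.008" --pt "0.003 0.0006 -0.008" --pt "0 0 0" --turn '[0, 0, 0, 0, 0, 0, 0]'

```text
time: 17.4
tool_pos: [0.6515, 0.203, 0.1126]
tool_rot: [0.001, -0.093, 0.996, 0.0]
contact_force: [0.4, -0.1, 2.4]
gripper_width: 0.004
grasp_force: 0.6
```

```bash
python3 -c "
from w import *
blk()"
```

```text
t 17.4 block xyz mm [128.3 -54.5 112.6] yaw 10.7 F blk 0.4 -0.2 2.4
```

>>> play_rows --pt "0.001 0.0002 -0.008" --pt "0.001 0.0002 -0.008" --pt "0.001 0.0002 -0.008" --pt "0.001 0.0002 -0.007" --pt "0.001 0.0002 -0.006" --pt "0.001 0.0002 -0.005" --pt "0 0 0" --turn '[0, 0, 0, 0, 0, 0, 0]'

```text
time: 18.27
tool_pos: [0.6557, 0.204, 0.0686]
tool_rot: [-0.001, -0.093, 0.996, -0.0]
contact_force: [0.9, -0.2, 1.4]
gripper_width: -0.004
grasp_force: 0.4
```

>>> play_rows --pt "0 0 -0.003" --pt "0 0 -0.002" --pt "0 0 0" --turn '[0, 0, 0]'

```text
time: 18.65
tool_pos: [0.6561, 0.204, 0.0665]
tool_rot: [-0.0, -0.093, 0.996, -0.0]
contact_force: [-4.8, -1.4, 10.9]
gripper_width: 0.004
grasp_force: 5.5
```

```bash
python3 -c "
from w import *
blk()"
```

```text
t 18.65 block xyz mm [133.  -54.3  66.5] yaw 10.7 F blk -5.0 -0.4 10.9
```

>>> play_rows --pt "0 0 -0.002" --pt "0 0 0" --turn '[0, 0]'

```text
time: 18.9
tool_pos: [0.6562, 0.204, 0.0664]
tool_rot: [-0.0, -0.093, 0.996, -0.0]
contact_force: [-7.5, -2.9, 17.3]
gripper_width: 0.003
grasp_force: 8.9
```

>>> play_rows --pt "0 0 -0.001" --pt "0 0 0" --turn '[0, 0]'

```text
time: 19.15
tool_pos: [0.6563, 0.2041, 0.0663]
tool_rot: [-0.0, -0.093, 0.996, -0.0]
contact_force: [-10.3, -3.2, 21.4]
gripper_width: -0.002
grasp_force: 10.6
```

Run:
```python
from w import *
blk()
im=grab_frame("side");k=cam("side");p=state()["tool_pos"];c=w2px(k,p+[0,0,.028]);a,b=int(c[0]),int(c[1])
cr=cv2.resize(im[b-60:b+60,a-110:a+50],(800,600),interpolation=cv2.INTER_CUBIC);cv2.imwrite("pics/r.png",cv2.cvtColor(cr,cv2.COLOR_RGB2BGR))
```

```text
t 19.15 block xyz mm [133.1 -54.3  66.3] yaw 10.7 F blk -10.7 -1.2 21.4
```

View pics/r.png

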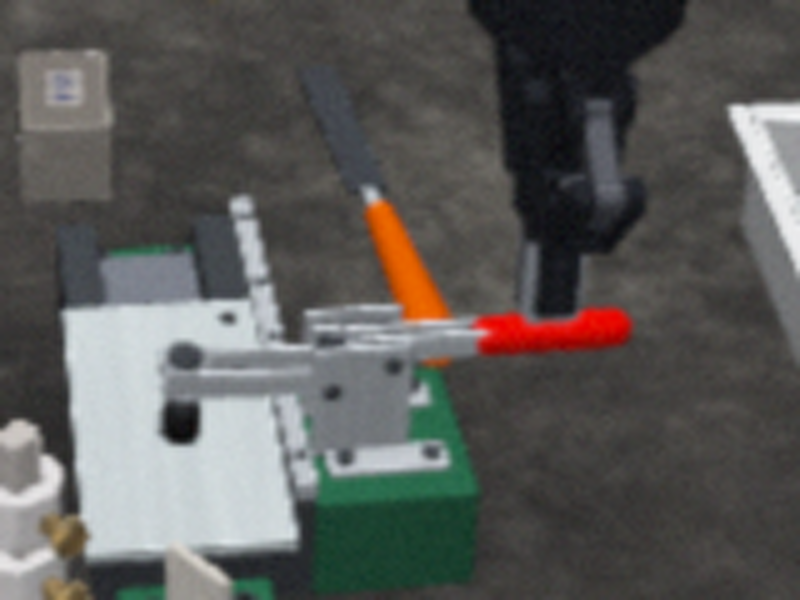

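The handle is level against its stop, the black foot is on the blank at (180,420), and the blank lies along the fence. I'll retract and hand in.

>>> play_rows --pt "0 0 0.01" --pt "0 0 0.04" --pt "0 0 0.05" --pt "0 0 0" --pt "0 0 0" --turn '[0, 0, 0, 0, 0]'

```text
time: 19.82
tool_pos: [0.6554, 0.204, 0.1603]
tool_rot: [-0.001, -0.093, 0.996, -0.0]
contact_force: [-0.7, 0.2, -0.2]
gripper_width: 0.001
grasp_force: 0.0
```

```bash
python3 -c "
from w import *
blk()
print(job_done())"
```

```text
t 19.82 block xyz mm [132.3 -54.2 160.3] yaw 10.7 F blk -0.6 0.3 -0.2
the job is handed in; nothing more can be done
None
```

I handed the job in at about 20 s: the blank is flat against the fence with about 23–24 mm standing out past the open end, the clamp handle is down against its stop, and the arm is clear. The judge's result was not shown.

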